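# Load the test carrier and hold it home in the contact jig

### The arm

A 6-joint arm with a two-finger parallel gripper is mounted at the origin on the work surface. World frame = base frame: x ahead of the robot, y to its left, z up, the work surface at z = 0. Lengths are in mm, angles in rad, forces in N, time in s.
With the tool pointing down it reaches from about 350 to 975 mm from the base axis. Payload 7.1 kg.
Tool frame: the origin (TCP) lies at the very end of the fingers, on their centre line; the grasp point (between the pads) lies 19 mm behind it (ctrl.pinch_z is the z of the grasp point in the tool frame, in mm); z points along the fingers, y is the direction in which the jaws open and shut (so a half turn about z gives the same grasp; the last joint's range is limited). The gripper opens to 88 mm and grips with 3 to 60 N. Pads are 20 mm wide; open, the fingers measure 115 mm over their backs; the gripper's body (75 mm by 178 mm) begins 61 mm behind the grasp point.
Start: joints at [-1.363, 0.423, 1.63, -0, 1.089, -0.019], TCP at [140.557, -608.973, 222.675] pointing down, gripper open.
Joint ranges: [-3, 3], [-0.9, 2.11], [0.09, 2.58], [-1.31, 4.45], [0.11, 2.69], [-2.54, 2.54]. Speed limits (rad/s): [2.39, 2.39, 3.01, 3.14, 3.14, 3.14].

### API

Orientations are given as a rotation vector (axis times angle).
In Python, from workcell import get_obs, optics, ctrl gives the robot as it stands.
- The arm moves only by the shell command python3 -m jog 'ROWS'. ROWS is a JSON object of lists of equal length, an entry for each row: "delta_rot": the turn, a rotation vector about the tool's x, y, z in rad, a list of three; "translation": the shift along the tool's x, y, z in mm, a list of three; "hand": the opening, from -1 (shut) to 1 (fully open). In form: {"delta_rot": [[rx, ry, rz], ...], "translation": [[x, y, z], ...], "hand": [hand, ...]}. A call has 1 to 5 rows; each row is the pose to reach, as a shift and turn from the pose commanded when the call began, along the tool's axes at that moment; what a row does not reach only later rows make up. A row lasts 1/10 s, in which the tool goes at most 50 mm and 8.59 degrees, less where a joint would pass 70% of its speed; a pose out of reach is approached as far as the arm can. A call with a gripper value outside its range is refused whole. The fingers move at their own pace and stop on an object; the grip force is fixed at half the most. Time passes only in rows, so rows that repeat a pose let the fingers close. It gives the time, the measured TCP pose, the force and the opening at its end, in the units of the state.
- get_obs(): the state, without advancing time (a new reading comes with each control period).
- optics.get_image(name): name is "side" or "top" or "wrist"; returns the picture (400x640x3 uint8, red, green, blue); there is no depth.
- optics.calibration(name): a dict with "intrinsics" (3x3 intrinsics, pixels), "k1" (the pictures are not rectified: a ray, as slopes to the right and down, at radius r is drawn at 1 + k1 r^2 times it, then the intrinsics apply), "cam_to_world" (4x4, takes a point from camera to world coordinates). Camera axes: x right, y up, looking along -z (the intrinsics and any distortion apply to the point x, -y, -z); pixel columns grow to the right and rows downward; lengths in mm; the calibration is good to about 2 mm. A picture is of the moment at which its call begins: read the wrist's pose just before it. calibration takes no time and is no camera call; for the wrist camera it gives the pose at the moment of the call.
- ctrl.close_job(): hands the job in, once; it reports no verdict.
The state is a dict: "t": time; "qpos": joint angles; "qvel": joint speeds; "joint_torque": joint torques, N m; "ee_pos": TCP position; "orientation": TCP orientation; "ft_force": force on the tool from outside, world axes, zero at the start; "moment": the same for the moment, N m; "width": finger opening in mm.
Only numpy, scipy, OpenCV 4.12 (cv2) and the standard library are available. Lean on these libraries where they do the work, as an engineer would, in place of code of your own. Each camera call takes 0.05 s, during which the arm holds its last target. There are 200 camera calls.

### The job

Take the round disc that fits the round pocket of the white carrier and seat it in that pocket, then slide the carrier home into the corner of the test jig: its end against the stop block, its back flush against the fence with the sprung contact pushed in, and flat on the bed. The spring pushes it off again if you let go, so finish while still holding it there with one steady diagonal push, back against the fence and down on the bed, about 10 newtons each way. Leave everything else on the bench where it is.

Things in the scene. Friction and masses are not known exactly. Their poses are not given: they have to be found in the camera images.
- disc_center (a point): The disc to load: plain aluminium, round base 50 mm across and 8 mm thick, with a round knob 22 mm across and 30 mm tall on its middle (38 mm tall in all, 0.15 kg). Point on its axis half-way up, 19 mm above the underside. Starts upright on the bench on the right (-y), in any of three places among the other two blanks; told apart by shape and size only.
- disc_foot (a point): Centre of the underside of that disc, 19 mm below its centre point.
- small_disc_center (a point): Blank of the same aluminium with the same knob, but a round base only 34 mm across (8 mm thick): too small, leave it alone. Point half-way up, 19 mm above the underside.
- square_blank_center (a point): Blank of the same aluminium with the same knob, but a square base 50 x 50 mm (8 mm thick): does not fit, leave it alone. Point half-way up, 19 mm above the underside.
- carrier_center (a point): Loose slippery white PTFE block, the carrier: 80 mm (its x) by 100 mm (its y) by 24 mm high, 0.4 kg. Point at the block's centre, 12 mm above its underside. A round pocket, 54 mm across, 8 mm deep, 2 mm chamfer, is in the middle of its top. Its +x side is its back, its +y side its stop end. Starts on the bed up to 9 degrees askew, about 45 mm off fence and 60 mm off stop block.
- carrier: The same carrier block, origin at the centre of its underside, axes as above.
- pocket_floor (a point): Centre of the pocket's floor, 16 mm above the carrier's underside and 8 mm below its top.
- back_stop_corner (a point): The carrier's lower corner between its back (+x) and its stop end (+y), at its underside; goes to home_corner.
- back_free_corner (a point): The carrier's other lower back corner (+x, -y), at its underside.
- home_corner (a point): Inner corner of the fixed jig, where fence face and stop-block face meet at the bed's top. Axes: +x squarely into the fence, +y along the fence into the stop block, z up. The steel fence stands 40 mm above the bed, 14 mm thick; the stop block 32 mm above the bed, 20 mm thick, reaching 110 mm from the fence to -x. Carrier home: its centre at x -40, y -50, z +12 mm from here.
- bed: The jig's flat steel bed, 150 mm (x) by 200 mm (y), 10 mm thick, on the bench; origin at the centre of its underside; its top is 10 mm above the bench. Axes as for home_corner, which is at x +61, y +80 mm from here. Polished: the PTFE carrier slides easily on bed, fence, stop block and disc (friction about 0.2).
- fence: The jig's upright steel fence with the sprung contact, along the +x edge of the bed; same origin and axes as the bed.
- contact (a joint): Brass spring contact 12 mm across in the fence, 12 mm above the bed and 50 mm from the stop block, so it meets the middle of the carrier's back. It stands 6 mm out of the fence at 0 and is pushed in along the jig's x to 0.006 m (flush). The spring takes 3 N at first and 6 N when flush.
- screwdriver: Bystander: screwdriver with black handle, lying on the left of the bench.
- spray_can: Bystander: can 52 mm across, 150 mm tall, standing at the far right.
- meter: Bystander: grey hand-held meter 150 x 78 x 35 mm lying at the far middle.
- mug: Bystander: white mug 80 mm across, 90 mm tall, at the left.
- spanner: Bystander: steel spanner lying at the far left.
Mind the look-alikes: they are no part of the job. Leave any pink or red look-alike of the part that bears disc_center alone.

How it is judged (in metres and radians):
On the way, in this order (a step that is already met when the one before it is completed fails the run):
1. the disc sits in the carrier's pocket, base on the pocket floor (horizontal distance between disc_foot and pocket_floor below 0.005 m and distance between disc_foot and pocket_floor below 0.006 m and angle between the z axis of disc_center and the z axis of carrier_center, either way round below 0.07 rad), for 0.2 s.
2. then the carrier is home: back flush to the fence, end at the stop block, flat on the bed (x of each of back_stop_corner, back_free_corner in the frame of home_corner above -0.0025 m and y of back_stop_corner in the frame of home_corner above -0.004 m and angle between carrier_center's own z axis and vertical below 0.03 rad and z of back_stop_corner in the frame of home_corner below 0.003 m), for 0.2 s.
At the end, for the whole second after the job is handed in: Still pushed by the robot and at rest: disc seated in the pocket (5 mm, 4 deg), carrier's back corners within 2.5 mm of the fence, end within 4 mm of the stop, flat on the bed (1.7 deg, 3 mm), contact pushed in over 3 mm, over 4 N on the fence and 10 N on the bed (carrier and disc weigh under 7 N) (all of step 1 and all of step 2 and contact force between carrier and bed above 10 N and contact force between carrier and fence above 4 N and value of joint contact above 0.003 m and linear speed of carrier below 0.01 m/s); the arm keeps its last pose, push and grip.
It fails at once if another thing on the bench is moved more than 30 mm (distance of any of small_disc_center, square_blank_center, screwdriver, spray_can, meter, mug, spanner from where it was at the start of the episode above 0.03 m).
It also fails if it takes over 58 s, if anything falls off the work surface, if the arm or the gripper's body presses on something with over 40 N, if the wrist force passes 120 N, or if a joint passes its speed limit or range.

## Working session

There is one attempt and no reset: what is moved stays moved. The work goes in short steps, Python scripts to look and compute and a shell command to move; the robot and the scene stay as the last step left them, time stands still between calls to the robot, and variables do not carry over. Pictures are saved under pics/ and viewed, about 8 in all and at most 12, crops included, and the job is handed in when it is done.

```bash
mkdir -p pics; ls
cat > h.py <<'E'
import numpy as np, cv2
from workcell import get_obs, optics, ctrl
from scipy.spatial.transform import Rotation as R
def cast(name,uv,z,cal=None):
    c=cal or optics.calibration(name);K=np.array(c["intrinsics"]);T=np.array(c["cam_to_world"])
    uv=np.atleast_2d(uv).astype(float)
    s=cv2.undistortPoints(uv[:,None],K,np.array([c["k1"],0,0,0.]))[:,0]
    d=np.c_[s[:,0],-s[:,1],-np.ones(len(s))]@T[:3,:3].T
    return T[:3,3]+d*((z-T[2,3])/d[:,2])[:,None]
def shot(name,f):
    c=optics.calibration(name);im=optics.get_image(name)
    cv2.imwrite("pics/"+f,im[:,:,::-1]);return im,c
E
python3 - <<'E'
from h import *
o=get_obs();print({k:np.round(v,3) for k,v in o.items()},ctrl.pinch_z)
ims=[]
for n in("top","side"):
    im,c=shot(n,n+"0.png");ims.append(im);print(n,{k:np.round(v,2).tolist() for k,v in c.items()})
E
```

```text
pics
{'t': np.float64(0.0), 'qpos': array([-1.363,  0.424,  1.631,  0.   ,  1.089, -0.019]), 'qvel': array([-0.001,  0.   , -0.001, -0.   , -0.001,  0.001]), 'joint_torque': array([-0.0000e+00, -5.4463e+01, -2.7367e+01,  6.4000e-02,  2.3000e-02,
       -0.0000e+00]), 'ee_pos': array([ 140.465, -608.447,  221.895]), 'orientation': array([-3.12 , -0.355,  0.   ]), 'ft_force': array([-1.038,  0.571, -0.628]), 'moment': array([ 0.066, -0.01 , -0.01 ]), 'width': np.float64(88.169)} -18.700000000000003
top {'intrinsics': [[423.86, 0.0, 324.85], [0.0, 423.86, 192.75], [0.0, 0.0, 1.0]], 'k1': 0.02, 'cam_to_world': [[0.02, 1.0, -0.06, 491.94], [-1.0, 0.02, -0.0, 44.24], [0.0, 0.06, 1.0, 1155.28], [0.0, 0.0, 0.0, 1.0]]}
side {'intrinsics': [[456.19, 0.0, 311.22], [0.0, 456.19, 206.52], [0.0, 0.0, 1.0]], 'k1': -0.05, 'cam_to_world': [[0.86, 0.38, -0.34, 29.6], [-0.51, 0.64, -0.58, -804.73], [-0.0, 0.67, 0.74, 1136.15], [0.0, 0.0, 0.0, 1.0]]}
```

View pics/top0.png

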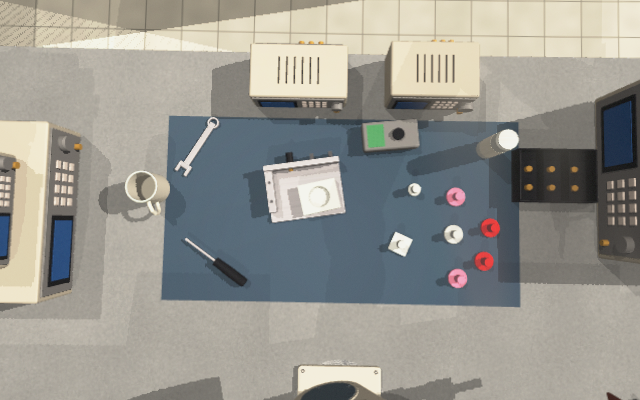

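View pics/side0.png

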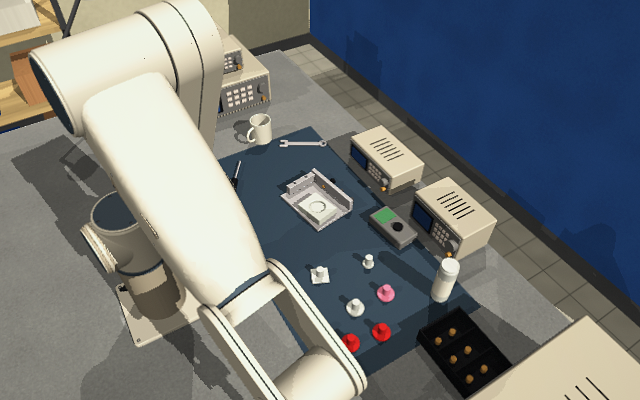

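Top view: the plain blanks are a small round one at (414,189), a square one at (400,244) and a larger round one at (453,234). The pink and red ones are look-alikes. The round one at (453,234) fits the description. The jig is at about (305,190), with the fence on top (+x) and the stop block at left (+y). I'll confirm this in one enlarged crop and measure.

Run:
```python
from h import *
im=cv2.imread("pics/top0.png")
hsv=cv2.cvtColor(im,cv2.COLOR_BGR2HSV)
m=((hsv[...,1]<60)&(hsv[...,2]>110)).astype(np.uint8)
x0,y0=380,170
n,l,s,c=cv2.connectedComponentsWithStats(m[y0:280,x0:480])
for i in range(1,n):
    if s[i,4]>40:
        p=c[i]+[x0,y0];print(p.round(1),s[i,2:],cast("top",p,15)[0].round(1))
for nm,p,z in(("pocket",(319,197),34),("car bl",(290,190),34)):print(nm,cast("top",p,z).round(1))
a=cv2.resize(im[145:230,255:355],None,fx=6,fy=6,interpolation=cv2.INTER_CUBIC)[:500,:]
b=cv2.resize(im[175:265,380:480],None,fx=2,fy=2,interpolation=cv2.INTER_CUBIC)
o=np.zeros((510,800,3),np.uint8);o[:500,:600]=a[:500];o[:180,600:]=b
cv2.imwrite("pics/crop1.png",o)
```

```text
[463.1 218.3] [  39  110 2755] [ 502.8 -327.5   15. ]
[414.3 189.3] [ 14  14 152] [ 578.3 -196.6   15. ]
[400.  243.7] [ 25  26 400] [ 431.6 -159.2   15. ]
pocket [[551.4  59.6  34. ]]
car bl [[568.5 136.9  34. ]]
```

View pics/crop1.png

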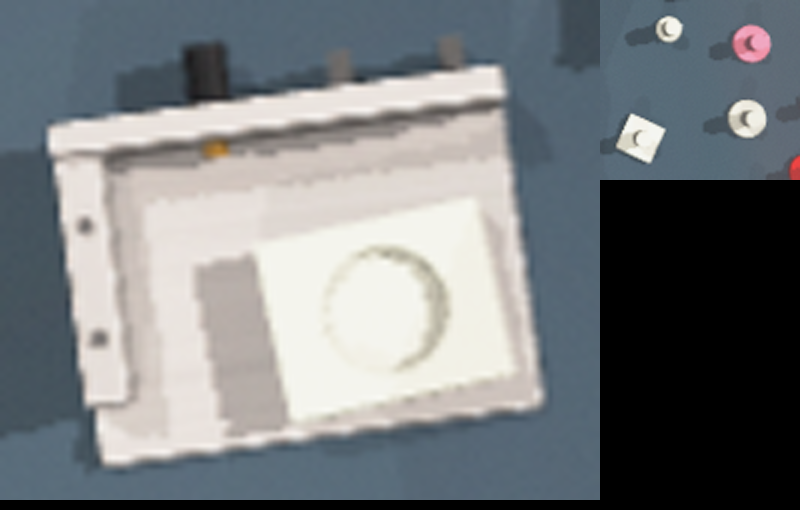

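The crop confirms it: the full-size round base is at (453,234). The small disc at (414,189) and the square at (400,244) are clearly different. Next are the jig and carrier numbers.

Run:
```python
from h import *
f=lambda *p:np.array(p)/6+[254.6,144.6]
def ang(a,b):return np.degrees(np.arctan2(*(b-a)[1::-1])) 
fb=cast("top",f((48,125),(500,66)),50);bf=cast("top",f((105,465),(543,402)),10);fi=cast("top",f((52,157),(505,100)),50)
ca=cast("top",f((257,243),(478,200),(518,375),(287,420)),34)
print("fence outer top",fb.round(1),"inner top",fi.round(1),"bed front",bf.round(1),"carrier",ca.round(1))
for a in(fb,fi,bf):d=a[0]-a[1];print("y-axis dir yaw",np.degrees(np.arctan2(-d[0],d[1])),np.linalg.norm(d))
for i,j in((1,0),(2,3)):d=ca[j]-ca[i];print("car",np.degrees(np.arctan2(-d[0],d[1])),np.linalg.norm(d))
for i,j in((3,0),(2,1)):d=ca[j]-ca[i];print("car x",np.degrees(np.arctan2(d[1],d[0])),np.linalg.norm(d))
print("carrier c",ca.mean(0),"pocket",cast("top",f((386,308)),34))
print("disc",cast("top",(453.3,234.3),8))
o=get_obs();print(R.from_rotvec(o["orientation"]).as_matrix().round(3))
print({k:np.round(v,2).tolist() for k,v in optics.calibration("wrist").items()})
```

```text
fence outer top [[630.5 208.9  50. ]
 [660.4  11.9  50. ]] inner top [[616.5 206.8  50. ]
 [645.4   9.4  50. ]] bed front [[482.5 184.9  10. ]
 [514.6 -11.3  10. ]] carrier [[581.9 117.5  34. ]
 [602.9  20.1  34. ]
 [525.8   1.1  34. ]
 [504.  102.4  34. ]]
y-axis dir yaw 8.625936260874843 199.2766146043147
y-axis dir yaw 8.350343472966713 199.44547123001652
y-axis dir yaw 9.285145972830373 198.7971113338839
car 12.175466739517113 99.61026828830934
car 12.132123252965146 103.66709595236121
car x 10.93350754832808 79.33398866425269
car x 13.861705725023015 79.42817003938521
carrier c [553.61902393  60.25837357  34.        ] pocket [[554.19845519  59.8442367   34.        ]]
disc [[ 459.36967443 -303.33957719    8.        ]]
[[ 0.974  0.225 -0.   ]
 [ 0.225 -0.974  0.001]
 [ 0.    -0.001 -1.   ]]
{'intrinsics': [[302.98, 0.0, 316.08], [0.0, 302.98, 200.47], [0.0, 0.0, 1.0]], 'k1': -0.03, 'cam_to_world': [[0.22, 0.93, 0.3, 222.12], [-0.97, 0.21, 0.07, -591.14], [-0.0, -0.3, 0.95, 385.27], [0.0, 0.0, 0.0, 1.0]]}
```

```bash
cat >> h.py <<'E'
def go(p,psi):
    """total move in tool axes to world point p, tool straight down, tool x at yaw psi (deg)"""
    o=get_obs();Rc=R.from_rotvec(o["orientation"]);a=np.radians(psi)
    Rt=R.from_matrix([[np.cos(a),np.sin(a),0],[np.sin(a),-np.cos(a),0],[0,0,-1]])
    print("t",o["t"].round(2),"at",o["ee_pos"].round(1),"trans",Rc.inv().apply(np.array(p)-o["ee_pos"]).round(1),"rot",(Rc.inv()*Rt).as_rotvec().round(3),"F",o["ft_force"].round(1),"w",o["width"].round(1))
E
python3 -m jog '{"delta_rot":[[0,0,-0.15],[0,0,-0.3],[0,0,-0.45],[0,0,-0.6],[0,0,-0.75]],"translation":[[38,-22.5,5],[76,-45,10],[114,-67.5,15],[152,-90,20],[190,-112.5,25]],"hand":[1,1,0.5,0.2,0]}'
python3 -c "
from h import *
go((459.4,-303.3,170),98.8)"
```

```text
t: 0.6
ee_pos: [301.3, -455.1, 197.3]
orientation: [-2.77, -1.482, -0.0]
ft_force: [0.8, -0.3, 0.1]
width: 67.1Traceback (most recent call last):
  File "<string>", line 3, in <module>
    go((459.4,-303.3,170),98.8)
    ~~^^^^^^^^^^^^^^^^^^^^^^^^^
  File "h.py", line 17, in go
    print("t",o["t"].round(2),"at",o["ee_pos"].round(1),"trans",Rc.inv().apply(np.array(p)-o["ee_pos"]).round(1),"rot",(Rc.inv()*Rt).as_rotvec().round(3),"F",o["ft_force"].round(1),"w",o["width"].round(1))
              ^^^^^^^^^^^^
AttributeError: 'float' object has no attribute 'round'
```

```bash
sed -i 's/o\["t"\].round(2)/round(o["t"],2)/; s/o\["width"\].round(1)/round(float(o["width"]),1)/' h.py
python3 -c "
from h import *
go((459.4,-303.3,170),98.8)"
```

```text
t 0.6 at [ 301.3 -455.1  197.3] trans [214.1  47.3  27.3] rot [-0.    -0.    -0.742] F [ 0.8 -0.3  0.1] w 67.1
```

```bash
python3 -m jog '{"delta_rot":[[0,0,-0.15],[0,0,-0.3],[0,0,-0.45],[0,0,-0.6],[0,0,-0.742]],"translation":[[43,9.5,5.5],[86,19,11],[129,28.5,16.5],[172,38,22],[214,47.3,27.3]],"hand":[0,0,0,0,0]}'
python3 - <<'E'
from h import *
im,c=shot("wrist","w1.png")
go((459.4,-303.3,12),98.8)
E
```

```text
t: 1.1
ee_pos: [460.3, -304.2, 169.9]
orientation: [-2.044, -2.385, 0.0]
ft_force: [-0.2, -0.3, -0.3]
width: 44.0
t 1.15 at [ 463.8 -300.6  169.3] trans [ -2.2  -5.  157.3] rot [ 0.001 -0.002  0.01 ] F [3.2 2.2 0.3] w 44.4
```

View pics/w1.png

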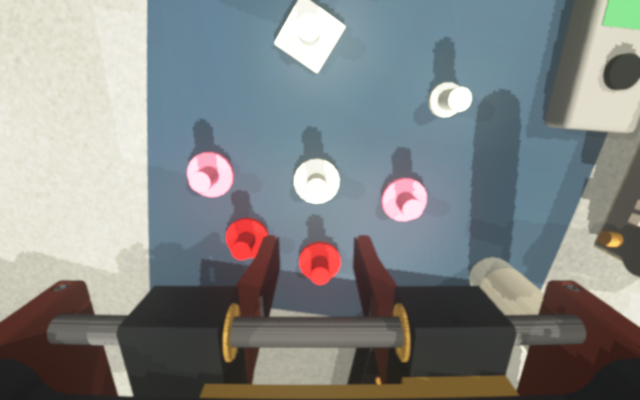

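The wrist view shows the target disc at (316,180), between the pinks at (210,173) and (405,198). The arm was still settling in that frame, so I'll measure from a fresh one.

```bash
cat >> h.py <<'E'
def blob(im,seed,rad=60,sat=70,val=130):
    hsv=cv2.cvtColor(np.ascontiguousarray(im),cv2.COLOR_RGB2HSV);m=((hsv[...,1]<sat)&(hsv[...,2]>val)).astype(np.uint8)
    k=np.zeros_like(m);cv2.circle(k,seed,rad,1,-1);m&=k
    cs,_=cv2.findContours(m,cv2.RETR_EXTERNAL,cv2.CHAIN_APPROX_NONE)
    return max(cs,key=cv2.contourArea)
E
python3 - <<'E'
from h import *
optics.get_image("top")
for i in range(2):
    im,c=shot("wrist",f"w2{i}.png")
    k=blob(im,(316,180),40);p=cast("wrist",k[:,0],4,c)
    (a,b),r=cv2.minEnclosingCircle(p[:,:2].astype(np.float32));print(a,b,r, cv2.boundingRect(k))
    go((a,b,12),98.8)
E
```

```text
461.2051696777344 -302.27398681640625 45.67826461791992 (276, 141, 81, 79)
t 1.25 at [ 460.4 -303.9  169.7] trans [  1.3   1.2 157.7] rot [-0.001 -0.001 -0.002] F [ 0.9  0.  -0.4] w 43.8
459.6864318847656 -303.8831787109375 45.71452713012695 (276, 141, 81, 79)
t 1.3 at [ 459.5 -305.   170. ] trans [  1.    0.5 158. ] rot [-0.001 -0.001 -0.005] F [-0.4  0.2 -0.8] w 44.0
```

Run:
```python
from h import *
c=optics.calibration("wrist")
im=cv2.imread("pics/w21.png")[:,:,::-1]
for v in(170,200):
    k=blob(im,(316,180),40,60,v);p=cast("wrist",k[:,0],6,c)
    (a,b),r=cv2.minEnclosingCircle(p[:,:2].astype(np.float32));print(v,a,b,r,cv2.boundingRect(k))
go((a,b,12),98.8)
```

```text
170 459.0564880371094 -305.0085754394531 26.58403778076172 (293, 159, 48, 46)
200 459.0501403808594 -304.8729248046875 26.02165985107422 (293, 159, 47, 46)
t 1.3 at [ 459.5 -305.   170. ] trans [ 1.00e-01 -3.00e-01  1.58e+02] rot [-0.001 -0.001 -0.005] F [-0.4  0.2 -0.8] w 44.0
```

The disc is at (459,-305), directly under the tool, and its radius reads 26 against the 25 mm given. I'll descend.

```bash
python3 -m jog '{"delta_rot":[[0,0,0],[0,0,0],[0,0,0],[0,0,0],[0,0,0]],"translation":[[0,0,40],[0,0,80],[0,0,120],[0,0,145],[0,0,157.5]],"hand":[0,0,0,0,0]}'
python3 -m jog '{"delta_rot":[[0,0,0],[0,0,0],[0,0,0],[0,0,0],[0,0,0]],"translation":[[0,0,0],[0,0,0],[0,0,0],[0,0,0],[0,0,0]],"hand":[-1,-1,-1,-1,-1]}'
```

```text
t: 1.8
ee_pos: [457.1, -306.1, 10.7]
orientation: [-2.053, -2.374, 0.001]
ft_force: [-0.1, -0.5, 0.7]
width: 43.7
t: 2.3
ee_pos: [460.3, -306.6, 14.4]
orientation: [2.049, 2.378, 0.0]
ft_force: [-1.4, -2.5, 7.4]
width: 21.5
```

```bash
python3 -m jog '{"delta_rot":[[0,0,0],[0,0,0],[0,0,0],[0,0,0],[0,0,0]],"translation":[[0,0,-10],[0,0,-40],[0,0,-80],[0,0,-110],[0,0,-120]],"hand":[-1,-1,-1,-1,-1]}'
python3 - <<'E'
from h import *
go((554,60,130),98.8)
E
```

```text
t: 2.8
ee_pos: [460.8, -306.5, 136.5]
orientation: [2.048, 2.376, 0.001]
ft_force: [0.1, -0.1, -2.3]
width: 21.6
t 2.8 at [ 460.8 -306.5  136.5] trans [348.8 146.2   5.8] rot [ 0.004  0.004 -0.005] F [ 0.1 -0.1 -2.3] w 21.6
```

```bash
python3 -m jog '{"delta_rot":[[0,0,0],[0,0,0],[0,0,0],[0,0,0],[0,0,0]],"translation":[[30,15,0],[75,32,0],[120,50,0],[165,70,0],[205,87,0]],"hand":[-1,-1,-1,-1,-1]}'
python3 -m jog '{"delta_rot":[[0,0,0],[0,0,0],[0,0,0],[0,0,0],[0,0,0]],"translation":[[30,12,0],[50,21,0],[60,25,0],[60,25,0],[60,25,0]],"hand":[-1,-1,-1,-1,-1]}'
python3 - <<'E'
from h import *
im,c=shot("wrist","w3.png");np.save("c3.npy",c,allow_pickle=True)
go((554,60,130),98.8)
E
```

```text
t: 3.3
ee_pos: [514.7, -87.8, 132.2]
orientation: [-2.05, -2.379, 0.001]
ft_force: [0.7, -0.4, -1.4]
width: 21.1
t: 3.8
ee_pos: [530.5, -27.7, 132.5]
orientation: [-2.051, -2.379, 0.001]
ft_force: [0.1, -1.8, -1.4]
width: 21.3
t 3.85 at [530.5 -28.  132.6] trans [83.6 36.1  2.6] rot [-0.001  0.    -0.006] F [-0.8  0.9 -1.6] w 21.5
```

View pics/w3.png

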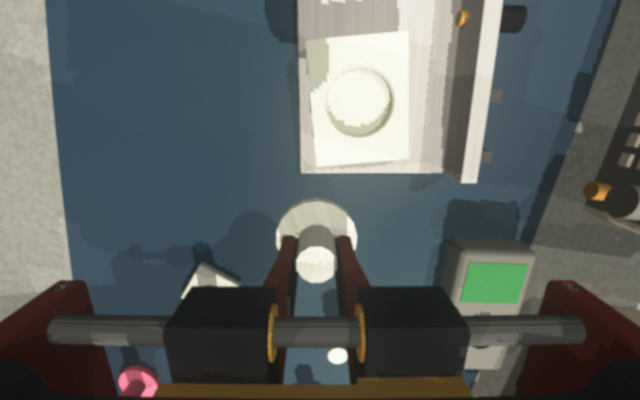

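Wrist view: the carrier's top corners are at (306,38), (408,31), (410,160) and (316,167), and the pocket is at (358,101). The held disc's base is at about (316,238). I'll cast these.

Run:
```python
from h import *
c=np.load("c3.npy",allow_pickle=True).item();o=get_obs()
im=cv2.imread("pics/w3.png");g=cv2.cvtColor(im,cv2.COLOR_BGR2GRAY)
ca=cast("wrist",[(306,38),(408,31),(410,160),(316,167)],34,c);print(ca.round(1),ca.mean(0).round(1))
for i,j in((3,0),(2,1)):d=ca[j]-ca[i];print("car y yaw",np.degrees(np.arctan2(-d[0],d[1])),np.linalg.norm(d))
# pocket: dark rim pixels in rectified top-down patch of z=34
T=c["cam_to_world"]
e=cv2.Canny(g,40,100);k=np.zeros_like(e);cv2.circle(k,(358,101),42,255,-1);e&=k
q=np.argwhere(e)[:,::-1];P=cast("wrist",q,34,c)[:,:2]
cen=np.array(cast("wrist",(358,101),34,c)[0,:2])
for _ in range(8):
    r=np.linalg.norm(P-cen,axis=1);s=P[(r>25)&(r<31)]
    A=np.c_[2*s,np.ones(len(s))];x=np.linalg.lstsq(A,(s**2).sum(1),rcond=None)[0];cen=x[:2]
print("pocket",cen.round(1),"r",np.sqrt(x[2]+cen@cen),len(s))
bed=cast("wrist",[(302,173),(443,173)],10,c);d=bed[1]-bed[0];print("bed -y edge yaw",np.degrees(np.arctan2(d[1],d[0])),bed.round(1),np.linalg.norm(d))
ft=cast("wrist",[(462,183),(484,3)],50,c);d=ft[1]-ft[0];print("fence inner top",ft.round(1),np.degrees(np.arctan2(-d[0],d[1])))
# held disc: underside circle
k=blob(im[:,:,::-1],(316,238),42,60,150);print(cv2.boundingRect(k))
print("disc base",cast("wrist",[(276,238),(357,238),(316,201)],o["ee_pos"][2]-8,c).round(1),"knob top",cast("wrist",[(296,265),(337,265),(316,283)],o["ee_pos"][2]+26,c).round(1),o["ee_pos"])
```

```text
[[502.7 102.1  34. ]
 [580.5 119.   34. ]
 [605.7  20.3  34. ]
 [525.5   2.   34. ]] [553.6  60.8  34. ]
car y yaw 12.812083079794782 102.67986609812891
car y yaw 14.323560958799257 101.93738145269364
pocket [552.8  60. ] r 27.37971035924362 245
bed -y edge yaw 8.528648216956938 [[513.7 -10.6  10. ]
 [648.6   9.6  10. ]] 136.38252880994625
fence inner top [[648.6   9.9  50. ]
 [626.9 141.9  50. ]] 9.33691868394029
(276, 201, 82, 49)
disc base [[ 5.049e+02 -2.760e+01  1.246e+02]
 [ 5.545e+02 -2.020e+01  1.246e+02]
 [ 5.259e+02 -2.000e-01  1.246e+02]] knob top [[519.2 -24.9 158.6]
 [539.9 -21.8 158.6]
 [530.9 -33.9 158.6]] [530.54999611 -28.02594972 132.59931255]
```

```bash
python3 -m jog '{"delta_rot":[[0,0,0],[0,0,0],[0,0,0],[0,0,0],[0,0,0]],"translation":[[30,13,0],[60,27,0],[81,36,20],[81,36,50],[81,36,74]],"hand":[-1,-1,-1,-1,-1]}'
python3 -m jog '{"delta_rot":[[0,0,0],[0,0,0],[0,0,0]],"translation":[[0,0,0],[0,0,0],[0,0,0]],"hand":[-1,-1,-1]}'
python3 - <<'E'
from h import *
im,c=shot("wrist","w4.png");np.save("c4.npy",c,allow_pickle=True)
for i in range(3):optics.get_image("top");go((553.8,57.6,38.5),98.8)
cv2.imwrite("pics/w4c.png",cv2.resize(im[130:330,200:440],None,fx=3,fy=3,interpolation=cv2.INTER_CUBIC)[:,:,::-1])
E
```

```text
t: 4.35
ee_pos: [554.7, 57.7, 57.9]
orientation: [2.051, 2.379, -0.0]
ft_force: [0.0, -0.6, -1.0]
width: 21.4
t: 4.65
ee_pos: [555.7, 57.6, 60.1]
orientation: [2.052, 2.377, 0.002]
ft_force: [-1.0, -0.3, -1.6]
width: 21.4
t 4.75 at [555.7  57.9  60.3] trans [-0.  -2.  21.8] rot [ 0.002  0.    -0.006] F [-0.6 -0.1 -1. ] w 21.3
t 4.8 at [555.6  58.   60.2] trans [-0.1 -1.9 21.6] rot [ 0.002  0.    -0.006] F [-0.3  0.4 -1. ] w 21.3
t 4.85 at [555.4  58.1  60. ] trans [-0.3 -1.7 21.5] rot [ 0.002  0.    -0.006] F [ 0.1  0.4 -1.9] w 21.5
```

View pics/w4c.png

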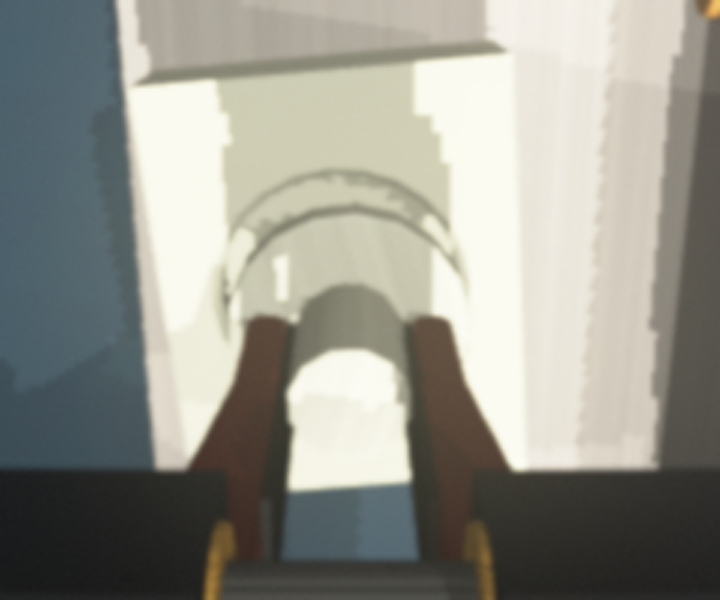

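The crop shows the disc base nested inside the pocket rim and laterally centred, with both at about x=347. I'll check fore-aft by casting the front edges.

Run:
```python
from h import *
c=np.load("c4.npy",allow_pickle=True).item()
f=lambda x,y:((x+1)/3-.5+200,(y+1)/3-.5+130)
ax=np.array([[-.153,.988],[.988,.153]])
P=cast("wrist",f(345,169),34,c)[0,:2]
for z in (54,55.5,57):
  D=cast("wrist",f(350,208),z,c)[0,:2];print(z,"pocket rim front minus disc front, tool xy",(ax@(P-D)).round(1))
print("lat pocket",(ax@cast("wrist",[f(222,290),f(470,290)],34,c)[:,:2].T).round(1),"disc",(ax@cast("wrist",[f(230,290),f(466,290)],55,c)[:,:2].T).round(1))
```

```text
54 pocket rim front minus disc front, tool xy [ 2.5 -1. ]
55.5 pocket rim front minus disc front, tool xy [ 2.1 -1. ]
57 pocket rim front minus disc front, tool xy [ 1.6 -1. ]
lat pocket [[-23.9 -24.4]
 [528.9 584.7]] disc [[-15.2 -15.6]
 [533.7 580.9]]
```

```bash
python3 -m jog '{"delta_rot":[[0,0,0],[0,0,0],[0,0,0],[0,0,0],[0,0,0]],"translation":[[-1,-0.7,5],[-1,-0.7,10],[-1,-0.7,14],[-1,-0.7,17],[-1,-0.7,18]],"hand":[-1,-1,-1,-1,-1]}'
python3 -m jog '{"delta_rot":[[0,0,0],[0,0,0]],"translation":[[0,0,1],[0,0,2]],"hand":[-1,-1]}'
python3 -m jog '{"delta_rot":[[0,0,0],[0,0,0]],"translation":[[0,0,1],[0,0,2]],"hand":[-1,-1]}'
```

```text
t: 5.35
ee_pos: [553.7, 57.2, 40.4]
orientation: [-2.051, -2.379, 0.001]
ft_force: [-2.5, 0.2, 8.2]
width: 21.4
t: 5.55
ee_pos: [554.4, 57.3, 40.3]
orientation: [2.051, 2.38, 0.0]
ft_force: [-6.5, -1.3, 25.4]
width: 21.3
t: 5.75
ee_pos: [555.2, 57.4, 40.2]
orientation: [2.05, 2.379, 0.002]
ft_force: [-10.9, -1.3, 45.0]
width: 21.5
```

```bash
python3 -m jog '{"delta_rot":[[0,0,0],[0,0,0],[0,0,0]],"translation":[[0,0,-2],[0,0,-3.8],[0,0,-3.8]],"hand":[-1,-1,-1]}'
python3 - <<'E'
from h import *
im,c=shot("wrist","w5.png")
cv2.imwrite("pics/w5c.png",cv2.resize(im[130:330,200:440],None,fx=3,fy=3,interpolation=cv2.INTER_CUBIC)[:,:,::-1])
go((554,60,40),98.8)
E
```

```text
t: 6.05
ee_pos: [554.3, 57.2, 40.7]
orientation: [2.051, 2.38, 0.0]
ft_force: [0.7, 0.6, -1.8]
width: 21.7
t 6.1 at [554.1  57.2  40.5] trans [2.8 0.3 0.5] rot [-0.    -0.    -0.006] F [-0.7  0.2 -1.9] w 21.2
```

View pics/w5c.png

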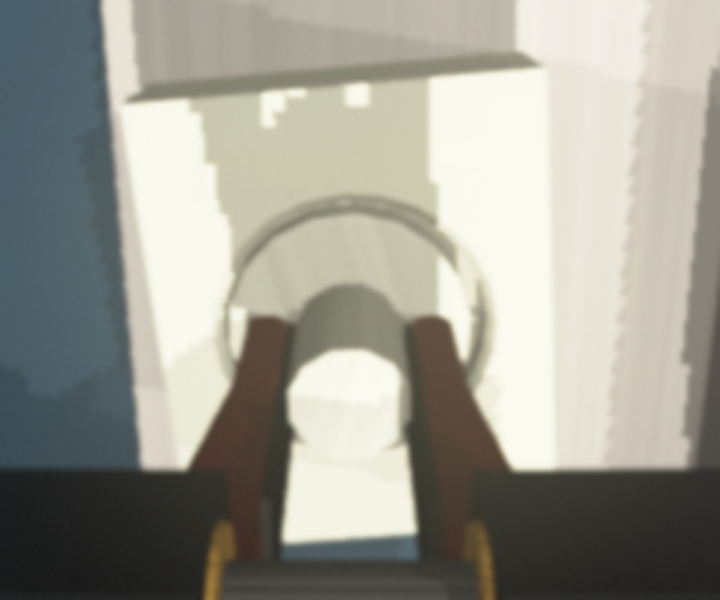

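The disc is down inside the pocket, with contact stiff at TCP z 40.3, so its foot is at about 26. The carrier still has to travel about 65 along tool x (jig y) and 45 along tool y (jig x). I'll slide it towards the stop with a light down force.

```bash
python3 -m jog '{"delta_rot":[[0,0,0],[0,0,0],[0,0,0],[0,0,0],[0,0,0]],"translation":[[0,0,0.8],[4,0,0.8],[12,3,0.8],[22,8,0.8],[32,13,0.8]],"hand":[-1,-1,-1,-1,-1]}'
python3 -m jog '{"delta_rot":[[0,0,0],[0,0,0],[0,0,0],[0,0,0],[0,0,0]],"translation":[[8,4,0],[16,8,0],[22,12,0],[25,14,0],[25,14,0]],"hand":[-1,-1,-1,-1,-1]}'
python3 - <<'E'
from h import *
go((588.2,131.4,40),98.8)
E
```

```text
t: 6.6
ee_pos: [563.0, 90.6, 40.4]
orientation: [2.051, 2.379, 0.0]
ft_force: [-0.5, -2.7, 8.4]
width: 21.4
t: 7.1
ee_pos: [573.4, 118.1, 40.4]
orientation: [2.05, 2.379, 0.002]
ft_force: [-0.2, 1.9, 6.0]
width: 21.1
t 7.1 at [573.4 118.1  40.4] trans [10.9 16.6  0.4] rot [ 0.001 -0.    -0.005] F [-0.2  1.9  6. ] w 21.1
```

```bash
python3 -m jog '{"delta_rot":[[0,0,0],[0,0,0],[0,0,0],[0,0,0]],"translation":[[2,0,0],[4,0,0],[6,0,0],[6,0,0]],"hand":[-1,-1,-1,-1]}'
python3 -m jog '{"delta_rot":[[0,0,0],[0,0,0],[0,0,0]],"translation":[[1,0,0],[2,0,0],[2,0,0]],"hand":[-1,-1,-1]}'
python3 -m jog '{"delta_rot":[[0,0,0],[0,0,0],[0,0,0]],"translation":[[1,0,0],[2,0,0],[2,0,0]],"hand":[-1,-1,-1]}'
python3 -m jog '{"delta_rot":[[0,0,0],[0,0,0],[0,0,0]],"translation":[[0.5,0,0],[1,0,0],[1,0,0]],"hand":[-1,-1,-1]}'
```

```text
t: 7.5
ee_pos: [572.6, 123.5, 40.4]
orientation: [2.05, 2.379, 0.002]
ft_force: [0.4, -1.2, 6.3]
width: 21.5
t: 7.8
ee_pos: [572.3, 125.2, 40.4]
orientation: [2.05, 2.379, 0.001]
ft_force: [0.6, -2.4, 6.6]
width: 21.4
t: 8.1
ee_pos: [572.1, 126.9, 40.4]
orientation: [2.05, 2.378, 0.001]
ft_force: [1.8, -4.1, 6.9]
width: 21.2
t: 8.4
ee_pos: [571.9, 127.7, 40.4]
orientation: [2.05, 2.378, 0.001]
ft_force: [0.7, -4.7, 6.4]
width: 21.4
```

Run:
```python
from h import *
im,c=shot("wrist","w6.png");np.save("c6.npy",c,allow_pickle=True)
cv2.imwrite("pics/w6c.png",cv2.resize(im[60:330,160:480],None,fx=2.2,fy=2.2,interpolation=cv2.INTER_CUBIC)[:,:,::-1])
go((588.2,131.4,40),98.8)
```

```text
t 8.45 at [571.9 127.7  40.4] trans [ 1.2 16.6  0.4] rot [ 0.002  0.001 -0.005] F [ 0.4 -6.6  5.7] w 21.1
```

View pics/w6c.png

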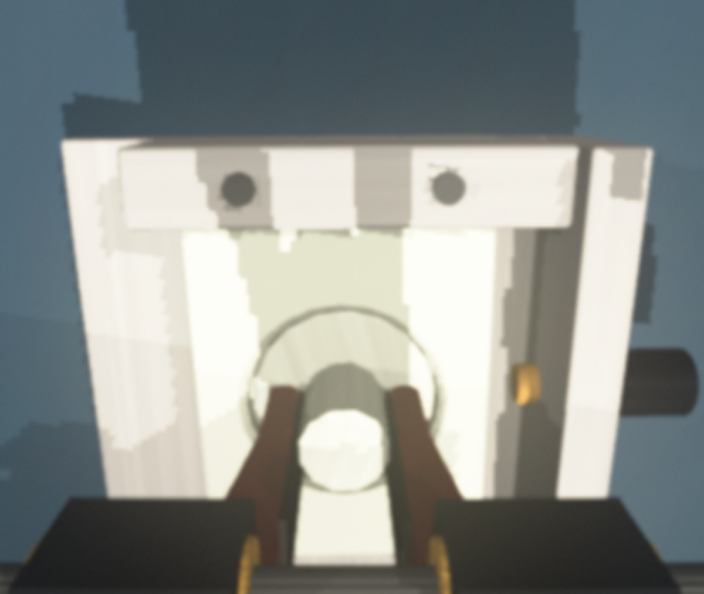

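The carrier's end is against the stop block and square to it, with the disc seated. The contact at crop (525,383) is still ahead of the back. Next I push along tool y.

```bash
python3 -m jog '{"delta_rot":[[0,0,0],[0,0,0],[0,0,0],[0,0,0],[0,0,0]],"translation":[[0,3,0],[0,6,0],[0,9,0],[0,11,0],[0,11,0]],"hand":[-1,-1,-1,-1,-1]}'
python3 -m jog '{"delta_rot":[[0,0,0],[0,0,0],[0,0,0]],"translation":[[0,1.5,0],[0,3,0],[0,3,0]],"hand":[-1,-1,-1]}'
python3 -m jog '{"delta_rot":[[0,0,0],[0,0,0],[0,0,0]],"translation":[[0,1,0],[0,2,0],[0,2,0]],"hand":[-1,-1,-1]}'
python3 -m jog '{"delta_rot":[[0,0,0],[0,0,0],[0,0,0]],"translation":[[0,1,0],[0,1.5,0],[0,1.5,0]],"hand":[-1,-1,-1]}'
```

```text
t: 8.95
ee_pos: [582.0, 129.7, 40.4]
orientation: [2.051, 2.379, -0.001]
ft_force: [-2.0, -2.8, 9.0]
width: 21.2
t: 9.25
ee_pos: [583.6, 129.9, 40.4]
orientation: [-2.05, -2.379, 0.004]
ft_force: [-7.1, -4.3, 13.8]
width: 21.1
t: 9.55
ee_pos: [585.0, 130.1, 40.4]
orientation: [-2.049, -2.378, 0.005]
ft_force: [-8.5, -4.0, 15.3]
width: 21.4
t: 9.85
ee_pos: [586.2, 130.2, 40.4]
orientation: [-2.049, -2.378, 0.006]
ft_force: [-9.4, -3.4, 16.0]
width: 21.3
```

```bash
python3 -m jog '{"delta_rot":[[0,0,0],[0,0,0],[0,0,0]],"translation":[[0,1,0],[0,1.5,0],[0,1.5,0]],"hand":[-1,-1,-1]}'
python3 -m jog '{"delta_rot":[[0,0,0],[0,0,0],[0,0,0]],"translation":[[0,1,0],[0,1,0],[0,1,0]],"hand":[-1,-1,-1]}'
python3 -m jog '{"delta_rot":[[0,0,0],[0,0,0],[0,0,0]],"translation":[[0,1,0],[0,1,0],[0,1,0]],"hand":[-1,-1,-1]}'
```

```text
t: 10.15
ee_pos: [587.4, 130.4, 40.4]
orientation: [-2.049, -2.378, 0.007]
ft_force: [-9.8, -4.7, 17.0]
width: 21.3
t: 10.45
ee_pos: [588.3, 130.5, 40.4]
orientation: [-2.049, -2.378, 0.007]
ft_force: [-10.1, -4.7, 17.7]
width: 21.5
t: 10.75
ee_pos: [589.1, 130.6, 40.4]
orientation: [-2.049, -2.378, 0.008]
ft_force: [-11.4, -4.0, 17.7]
width: 21.3
```

```bash
python3 -m jog '{"delta_rot":[[0,0,0],[0,0,0],[0,0,0]],"translation":[[0,1,0],[0,1,0],[0,1,0]],"hand":[-1,-1,-1]}'
python3 -m jog '{"delta_rot":[[0,0,0],[0,0,0],[0,0,0]],"translation":[[0,1,0],[0,1,0],[0,1,0]],"hand":[-1,-1,-1]}'
python3 - <<'E'
from h import *
im,c=shot("wrist","w7.png")
cv2.imwrite("pics/w7c.png",cv2.resize(im[60:330,160:480],None,fx=2.2,fy=2.2,interpolation=cv2.INTER_CUBIC)[:,:,::-1])
go((588.2,131.4,40),98.8)
E
```

```text
t: 11.05
ee_pos: [589.4, 130.6, 40.4]
orientation: [-2.048, -2.377, 0.009]
ft_force: [-13.0, -5.6, 19.4]
width: 21.3
t: 11.35
ee_pos: [589.5, 130.5, 40.4]
orientation: [-2.047, -2.377, 0.012]
ft_force: [-16.1, -5.9, 23.5]
width: 20.9
t 11.4 at [589.5 130.5  40.4] trans [ 1.1 -1.2  0.4] rot [-0.009  0.001 -0.005] F [-15.8  -6.4  22.5] w 21.2
```

View pics/w7c.png

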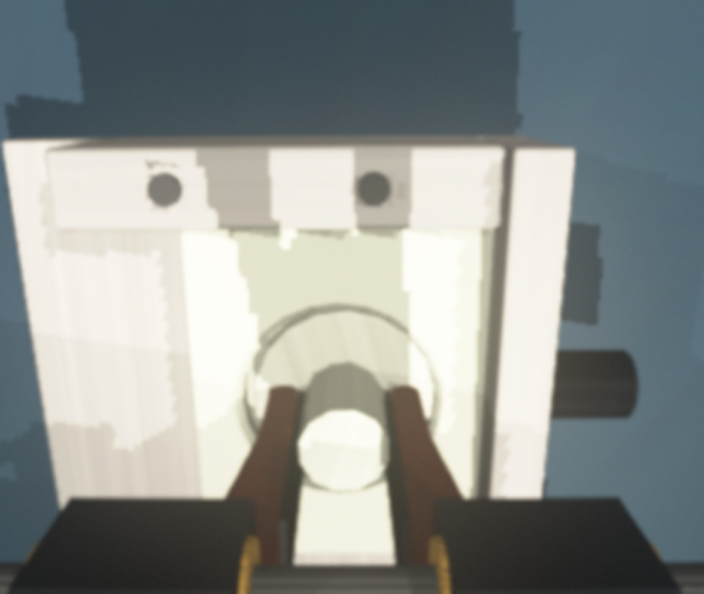

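The force now climbs with no further travel at TCP x 589.5. The carrier's back meets the fence shadow along its whole length and the contact is hidden. I'll ease the down force slightly and add a little fence push for margin, since the spring takes 6 N and the rest goes into friction.

```bash
python3 -m jog '{"delta_rot":[[0,0,0],[0,0,0],[0,0,0],[0,0,0]],"translation":[[0,0.6,-0.4],[0,1.2,-0.8],[0,1.2,-0.8],[0,1.2,-0.8]],"hand":[-1,-1,-1,-1]}'
python3 -m jog '{"delta_rot":[[0,0,0],[0,0,0],[0,0,0],[0,0,0]],"translation":[[0,0,0],[0,0,0],[0,0,0],[0,0,0]],"hand":[-1,-1,-1,-1]}'
python3 - <<'E'
from h import *
im,c=shot("top","top9.png")
go((588.2,131.4,40),98.8)
o=get_obs();print(o["moment"],np.abs(o["qvel"]).max())
b=cv2.imread("pics/top0.png");a=im[:,:,::-1]
for n,(x,y) in dict(small=(414,189),square=(400,244)).items():
    print(n,np.abs(a[y-15:y+15,x-15:x+15].astype(int)-b[y-15:y+15,x-15:x+15]).mean())
cv2.imwrite("pics/top9c.png",cv2.resize(a[100:310,160:530],None,fx=2.1,fy=2.1,interpolation=cv2.INTER_CUBIC))
E
```

```text
t: 11.8
ee_pos: [589.7, 130.5, 40.5]
orientation: [-2.046, -2.376, 0.014]
ft_force: [-15.3, -6.3, 19.3]
width: 21.3
t: 12.2
ee_pos: [589.7, 130.5, 40.5]
orientation: [-2.046, -2.376, 0.014]
ft_force: [-17.4, -6.2, 19.5]
width: 21.3
t 12.25 at [589.7 130.5  40.5] trans [ 1.1 -1.3  0.5] rot [-0.011  0.001 -0.005] F [-15.6  -5.5  20. ] w 21.1
[-0.99721008  2.60883923  0.24026548] 0.001493083112433108
small 2.8159259259259257
square 5.983333333333333
```

View pics/top9c.png

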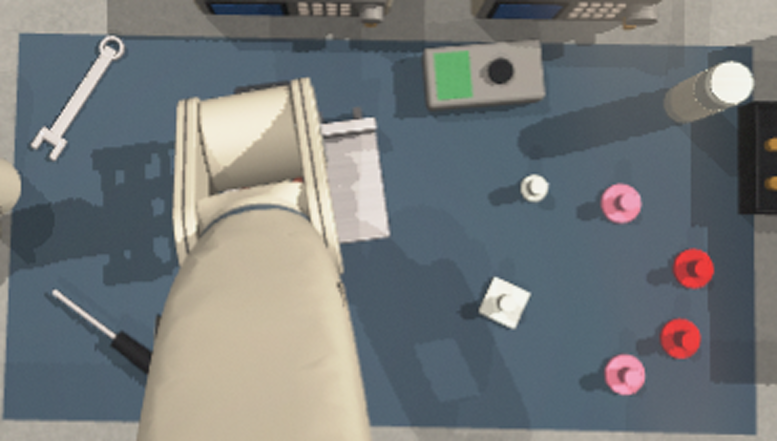

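```bash
python3 -m jog '{"delta_rot":[[0,0,0],[0,0,0],[0,0,0],[0,0,0],[0,0,0]],"translation":[[0,0.7,-0.4],[0,1.4,-0.8],[0,1.4,-0.8],[0,1.4,-0.8],[0,1.4,-0.8]],"hand":[-1,-1,-1,-1,-1]}'
python3 - <<'E'
from h import *
for i in range(2):
    im,c=shot("wrist","w10.png");go((588.2,131.4,40),98.8)
cv2.imwrite("pics/w10c.png",cv2.resize(im[60:330,160:480],None,fx=2.2,fy=2.2,interpolation=cv2.INTER_CUBIC)[:,:,::-1])
E
```

```text
t: 12.75
ee_pos: [589.9, 130.4, 40.6]
orientation: [-2.045, -2.374, 0.018]
ft_force: [-17.4, -7.1, 17.4]
width: 20.8
t 12.8 at [589.8 130.4  40.6] trans [ 1.2 -1.5  0.6] rot [-0.014  0.001 -0.005] F [-16.7  -7.2  16.6] w 21.5
t 12.85 at [589.8 130.4  40.6] trans [ 1.2 -1.5  0.6] rot [-0.014  0.001 -0.005] F [-17.5  -7.7  17.1] w 21.5
```

View pics/w10c.png

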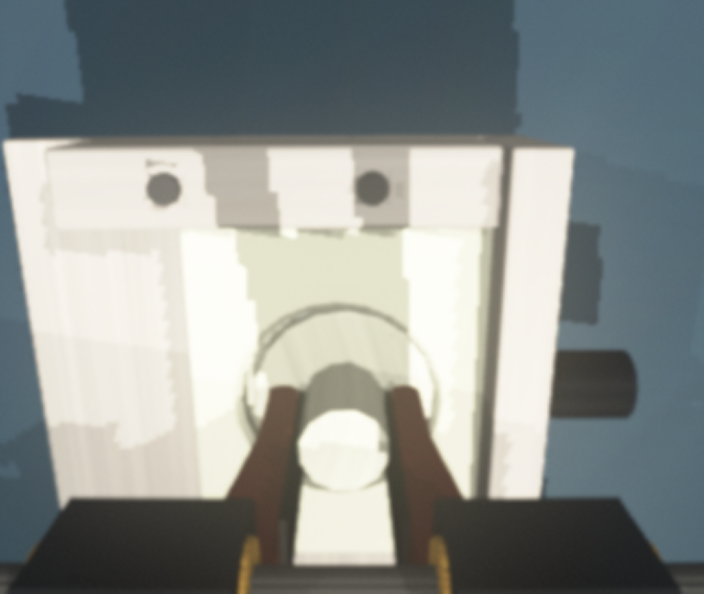

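The carrier is home, square and at rest, with the disc seated. The push is about 18 N on the fence side and 17 N down, steady. I'll hand it in.

```bash
python3 -c "
from h import *
print(ctrl.close_job())"
```

```text
the job is handed in; nothing more can be done
None
```

I took the plain 50 mm round disc and seated it in the carrier's pocket. I then slid the carrier against the stop block and back to the fence, and handed in at about 12.9 s with the arm still pushing. No verdict was reported.

**Last checks**
- **Carrier at home:** the last wrist picture shows its end against the stop block and its back flush along the fence, with the contact pushed out of sight. Against the fence the travel stopped at TCP x of about 589.5 mm while the force kept rising. I didn't measure the final corner distances in numbers.
- **Disc:** it is in the pocket, with its foot at about z 26 mm, which is the pocket floor. The tool leans about 0.014 rad, well inside the 0.07 rad limit for the disc.
- **Push:** it held steady at about 18 N towards the fence, 17 N down and 5 N into the stop. That is more than the suggested 10 N each way, because the spring and friction take part of it. I estimate at least 5–6 N is left on the fence itself, against the 4 N needed, but could not measure that directly.
- **Bystanders:** the other two blanks, spanner, meter, spray can, screwdriver and look-alikes show where they were. The mug was mostly outside that last crop, but the arm never went near it.

**Disagreements**
- **Grip height:** the reading when I gripped the disc (14.4 mm) was about 2 mm above the commanded 12.5 mm. The 14.4 mm reading puts the disc on the pocket floor; the commanded value would leave its foot about 2 mm above it.
- **Jig and carrier yaw:** the yaw readings for each varied by about 1–3 degrees between edges and views.

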